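# Pack the specimen containers for the courier

### The arm

A 6-joint arm with a two-finger parallel gripper is mounted at the origin on the work surface. World frame = base frame: x ahead of the robot, y to its left, z up, the work surface at z = 0. Lengths are in m, angles in rad, forces in N, time in s.
With the tool pointing down it reaches from about 0.325 to 0.9 m from the base axis. Payload 3.5 kg.
Tool frame: the origin (TCP) lies between the finger pads; the fingertips stand r.nose_length ahead of it and the grasp point (between the pads) lies 11 mm behind it (r.nose_length is the distance from the TCP to the fingertips, in m); z points along the fingers, y is the line along which they close (so a half turn about z gives the same grasp; the last joint's range is limited). The gripper opens to 85 mm and grips with 20 to 120 N. Pads are 22 mm wide; open, the fingers measure 114 mm over their backs; the gripper's body (76 mm by 85 mm) begins 54 mm behind the grasp point. The pads swing forward as they close: fully open they stand 13 mm farther back than shut.
Start: joints at [-1.281, 0.276, -0.026, 1.268, 0, 1.467], TCP at [0.239, -0.577, 0.239] pointing down, gripper open.
Joint ranges: [-3.12, 3.12], [-0.85, 1.88], [-1.08, 1.24], [-1.95, 2.15], [-1.57, 1.53], [-3.14, 3.14]. Speed limits (rad/s): [2.57, 2.57, 3.14, 3.14, 3.14, 3.14].

### API

Orientations are given as a unit quaternion [x, y, z, w].
In Python, from station import get_obs, viewer, workorder, r gives the robot as it stands.
- The arm moves only by the tool carry_out, never from a script. Its argument "increments" is a list of rows, each an object with "rot": the turn, a rotation vector about the tool's x, y, z scaled (see below), a list of three; "translation": the shift along the tool's x, y, z scaled (see below), a list of three; "claw": the opening, from -1 (shut) to 1 (fully open). A call has 1 to 12 rows; each row is the pose to reach, as a shift and turn from the pose commanded when the call began, along the tool's axes at that moment, turning the shorter way round; what a row does not reach only later rows make up. The controller multiplies each number of a shift by 200 mm and each number of a turn by 180 degrees. A row lasts 1/10 s, in which the tool goes at most 50 mm and 8.59 degrees, less where a joint would pass 70% of its speed; a pose out of reach is approached as far as the arm can. A call with a number of a shift or a turn outside -1 to 1 is refused whole. A call with a gripper value outside its range is refused whole. The fingers move at their own pace and stop on an object; "squeeze" is the grip in N (left out, the last holds). Time passes only in rows, so rows that repeat a pose let the fingers close. It gives the time, the measured TCP pose, the force, the opening and the grip force at its end, in the units of the state.
- get_obs(): the state, without advancing time (a new reading comes with each control period).
- viewer.get_image(name): name is "scene" or "top" or "wrist"; returns a dict with "img" (480x640x3 uint8, red, green, blue), "range_z" (480x640 float32, m along the optical axis (not along the pixel's ray), 0 where there is no reading), "mtx" (3x3 intrinsics, pixels), "k1" (the pictures are not rectified: a ray, as slopes to the right and down, at radius r is drawn at 1 + k1 r^2 times it, then the intrinsics apply), "cam_to_world" (4x4, takes a point from camera to world coordinates). Camera axes: x right, y down, z forward; pixel columns grow to the right and rows downward; lengths in m; the calibration is good to about 2 mm. A picture is of the moment at which its call begins.
- workorder.finish_job(): hands the job in; it is judged then, once.
The state is a dict: "clock": time; "q": joint angles; "joint_vel": joint speeds; "tau": joint torques, N m; "tool_pos": TCP position; "orientation": TCP orientation; "wrist_force": force on the tool from outside, world axes, zero at the start; "torque": the same for the moment, N m; "grip_width": finger opening in m; "grip_force": force on a finger pad.
Only numpy, scipy, OpenCV 4.12 (cv2) and the standard library are available. Lean on these libraries where they do the work, as an engineer would, in place of code of your own. Each camera call takes 0.05 s, during which the arm holds its last target. There are 200 camera calls.

### The job

Pack the four specimen containers that stand on the bench pad (cup, bottle, square jar and slide mailer) into the open transport case: each goes upright into the foam insert whose cut-out has its own shape and size, fully down on the bottom of the cut-out. Keep them upright on the way and set each one down rather than dropping it, and do not shift or tip the rack of blood tubes that stands among them.

Things in the scene. Friction and masses are not known exactly. Their poses are not given: they have to be found in the camera images.
- cup: screw-lid specimen cup, white plastic, round, the widest container: base 54 mm across, widening to 61 mm, ribbed lid 64 mm across between 58 and 74 mm height; 74 mm tall in all, about 0.1 kg. Stands upright on the bench pad. Origin: centre of its underside; z up along its axis.
- bottle: blood-culture bottle, amber glass with a paper label: round body 40 mm across up to 82 mm height, then a shoulder, neck and crimped metal cap 24 mm across; 115 mm tall in all, about 0.12 kg, the tallest container. Stands upright on the bench pad. Origin: centre of its underside; z up along its axis.
- jar: square biopsy jar, white plastic: body 46 x 46 mm and 47 mm high, round grey lid 40 mm across on top; 62 mm tall in all, about 0.11 kg. Stands upright on the bench pad. Origin: centre of its underside; x and y square to its sides, z up.
- mailer: slide mailer, a narrow white plastic box standing on its long edge: 86 mm long (its x), 26 mm wide (its y), 42 mm tall (z), about 0.07 kg, on the bench pad. Origin: centre of its underside; z up.
- cup_insert: dark foam block 116 x 116 x 36 mm, fixed in the low open transport case (rim 50 mm high), with ONE cut-out in its top: the large round one, 70 mm across, 20 mm deep, straight sides, pale grey bottom. Origin: centre of the block's underside, z up; the cut-out is centred over it, its bottom 16 mm and the foam's top 36 mm above it.
- bottle_insert: dark foam block 116 x 116 x 36 mm, fixed in the low open transport case (rim 50 mm high), with ONE cut-out in its top: the smaller round one, 54 mm across, 20 mm deep, straight sides, pale grey bottom. Origin: centre of the block's underside, z up; the cut-out is centred over it, its bottom 16 mm and the foam's top 36 mm above it.
- jar_insert: dark foam block 116 x 116 x 36 mm, fixed in the low open transport case (rim 50 mm high), with ONE cut-out in its top: the square one, 60 x 60 mm, 20 mm deep, straight sides, pale grey bottom. Origin: centre of the block's underside, z up; the cut-out is centred over it, its bottom 16 mm and the foam's top 36 mm above it, its sides along the origin's x and y.
- mailer_insert: dark foam block 116 x 116 x 36 mm, fixed in the low open transport case (rim 50 mm high), with ONE cut-out in its top: the long slot, 100 mm along the origin's x and 40 mm along its y, 20 mm deep, straight sides, pale grey bottom. Origin: centre of the block's underside, z up; the cut-out is centred over it, its bottom 16 mm and the foam's top 36 mm above it.
- rack: small low rack of capped capillary blood tubes, loose, standing among the containers on the bench pad: 110 mm long (its x), 36 mm wide (its y), tube caps 56 mm high, about 0.25 kg. Origin: centre of its underside. Not to be moved.

How it is judged:
At the end, for the whole second after the job is handed in: Cup, bottle, jar and mailer each stand released, upright (within 0.1 rad) and at rest in their own foam insert, within 12 mm of its centre and on the bottom of the cut-out (within 3.5 mm); the tube rack is within 15 mm of where it stood (horizontal distance between cup and cup_insert below 0.012 m and z of cup in the frame of cup_insert between 0.012 and 0.0195 m and angle between each of cup, bottle, jar, mailer's own z axis and vertical below 0.1 rad and linear speed of each of cup, bottle, jar, mailer below 0.02 m/s and angular speed of each of cup, bottle, jar, mailer below 0.2 rad/s and contact force between the fingers and cup below 0.1 N and horizontal distance between bottle and bottle_insert below 0.012 m and z of bottle in the frame of bottle_insert between 0.012 and 0.0195 m and contact force between the fingers and bottle below 0.1 N and horizontal distance between jar and jar_insert below 0.012 m and z of jar in the frame of jar_insert between 0.012 and 0.0195 m and contact force between the fingers and jar below 0.1 N and horizontal distance between mailer and mailer_insert below 0.012 m and z of mailer in the frame of mailer_insert between 0.012 and 0.0195 m and contact force between the fingers and mailer below 0.1 N and distance of rack from where it was at the start of the episode below 0.015 m); the robot touches nothing.
It fails at once if a container is tipped over (leaning more than 35 degrees) (angle between any of cup, bottle, jar, mailer's own z axis and vertical above 0.61 rad).
It fails at once if a container is dropped or thrown (moving faster than 0.75 m/s, a free fall of about 3 cm, with no finger on it) ((linear speed of cup above 0.75 m/s and contact force between the fingers and cup below 0.05 N) or (linear speed of bottle above 0.75 m/s and contact force between the fingers and bottle below 0.05 N) or (linear speed of jar above 0.75 m/s and contact force between the fingers and jar below 0.05 N) or (linear speed of mailer above 0.75 m/s and contact force between the fingers and mailer below 0.05 N)).
It fails at once if the rack of blood tubes is shifted by more than 15 mm or tipped (distance of rack from where it was at the start of the episode above 0.015 m or angle between rack's own z axis and vertical above 0.2 rad).
It also fails if it takes over 109 s, if anything falls off the work surface, if the arm or the gripper's body presses on something with over 40 N, if the wrist force passes 120 N, or if a joint passes its speed limit or range.

## Working session

There is one attempt and no reset: what is moved stays moved. The work goes in short steps, Python scripts to look and compute and a tool call to move; the robot and the scene stay as the last step left them, time stands still between calls to the robot, and variables do not carry over. Pictures are saved under pics/ and viewed, at most 14 in all, crops included, and the job is handed in when it is done.

Besides the shell and the picture viewer there is one more tool, called after "Call:" by a JSON object that holds its "method" and its "body". carry_out: Moves the arm, as the interface text tells. Shifts and turns lie within -1 to 1; 1 stands for 200 mm of shift or 180 degrees of turn. Its arguments: {"type":"object","properties":{"increments":{"type":"array"},"squeeze":{"type":"number"}},"required":["increments"]}

```bash
mkdir -p pics; ls
cat > h.py <<'E'
import numpy as np, cv2
from station import get_obs, viewer, workorder, r
def grab(n):
    d=viewer.get_image(n); np.savez(f'/tmp/{n}.npz',**d); return d
def cloud(d):
    K=np.array(d['mtx']);h,w=d['range_z'].shape
    u,v=np.meshgrid(np.arange(w),np.arange(h))
    p=np.stack([u,v],-1).reshape(-1,1,2).astype(np.float64)
    n=cv2.undistortPoints(p,K,np.array([d['k1'],0,0,0.])).reshape(h,w,2)
    z=d['range_z'];c=np.stack([n[...,0]*z,n[...,1]*z,z],-1)
    T=np.array(d['cam_to_world']);W=c@T[:3,:3].T+T[:3,3]
    W[z==0]=np.nan
    return W
E
python3 - <<'E'
from h import *
for n in('scene','top'):
    d=grab(n);cv2.imwrite(f'pics/{n}0.png',d['img'][...,::-1]);print(n,np.round(d['cam_to_world'],3).tolist(),d['k1'])
print(get_obs(),r.nose_length)
E
```

```text
pics
scene [[0.328, 0.79, -0.518, 1.085], [0.945, -0.271, 0.185, -0.165], [0.006, -0.55, -0.835, 0.939], [0.0, 0.0, 0.0, 1.0]] -0.04400254794830388
top [[-0.003, -0.973, 0.231, 0.347], [-1.0, 0.004, 0.005, 0.01], [-0.005, -0.231, -0.973, 0.881], [0.0, 0.0, 0.0, 1.0]] -0.02057050570618486
{'clock': 0.1, 'q': array([-1.28138363e+00,  2.77080901e-01, -2.77527153e-02,  1.26802455e+00,
        9.30687428e-06,  1.46738792e+00]), 'joint_vel': array([-0.00168857, -0.00170622,  0.00413383,  0.00050308,  0.00036046,
        0.00062211]), 'tau': array([-2.01885641e-04, -4.46708429e+01,  2.96128714e+01,  8.49167729e-03,
       -1.12142238e-04,  1.31440650e-06]), 'tool_pos': array([ 0.23903445, -0.57672349,  0.23825241]), 'orientation': array([ 9.80772856e-01,  1.95150051e-01, -9.11061343e-05, -1.02689527e-03]), 'wrist_force': array([-0.93699747,  0.61969255, -0.69556881]), 'torque': array([-0.03251823, -0.00446963, -0.00872831]), 'grip_force': 0.0, 'grip_width': 0.08541826549512394} 0.008
```

View pics/top0.png

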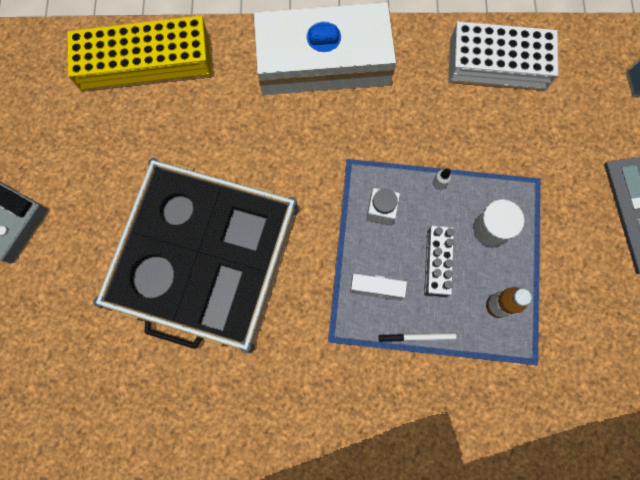

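View pics/scene0.png

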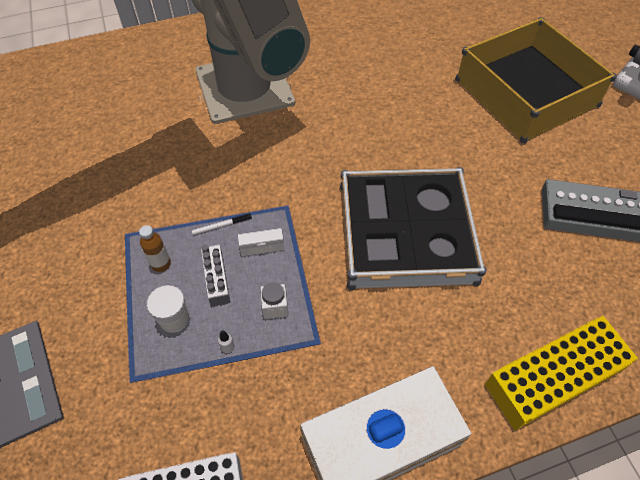

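Top view: jar (384,204), cup (500,220), rack (440,260), mailer (380,286) and bottle (512,300). The case has the bottle hole at (178,210), jar hole (245,230), cup hole (153,277) and mailer slot (222,297). A vial at (443,178) and a pen at (420,338) are clutter.

```bash
cat > meas.py <<'E'
from h import *
D={n:dict(np.load(f'/tmp/{n}.npz')) for n in('scene','top')}
W={n:cloud(D[n]) for n in D}
pt=lambda u,v:W['top'][v,u]
print('pad',np.nanmedian(W['top'][225:240,350:365,2]),'bench',np.nanmedian(W['top'][120:140,300:320,2]))
foam=np.nanmedian(W['top'][244:252,190:200,2]);print('foamtop',foam)
P=np.concatenate([W[n].reshape(-1,3) for n in W]);S=np.concatenate([np.full(W[n].shape[:2],i).ravel() for i,n in enumerate(W)])
ok=~np.isnan(P[:,0]);P=P[ok];S=S[ok]
def rep(name,u,v,rad,z0,z1):
    c=pt(u,v)
    for s in(0,1,2):
        m=(np.hypot(*(P[:,:2]-c[:2]).T)<rad)&(P[:,2]>z0)&(P[:,2]<z1)&((S==s)|(s==2))
        q=P[m]
        if len(q)<10: print(name,s,'few');continue
        lo,hi=np.percentile(q[:,2],[2,98])
        mm=(q[:,:2]*1000).astype(np.float32)
        rc=cv2.minAreaRect(mm);ci=cv2.minEnclosingCircle(mm)
        print(name,'SC TOP ALL'.split()[s],len(q),'z',lo.round(4),hi.round(4),'rect',np.round(rc[0],1),np.round(rc[1],1),round(rc[2],1),'circ',np.round(ci[0],1),round(ci[1],1))
rep('cup',503,215,.05,.062,.09)
rep('bottlecap',519,297,.04,.1,.14)
rep('jarlid',384,201,.04,.055,.08)
rep('jarbody',384,204,.045,.03,.05)
rep('mailer',380,286,.06,.035,.06)
rep('rack',440,260,.075,.02,.07)
rep('vial',443,178,.04,.01,.09)
for n,u,v,R in(('hb',178,210,.045),('hj',245,230,.052),('hc',153,277,.05),('hm',222,297,.065)):
    rep(n,u,v,R,foam-.026,foam-.015)
E
python3 meas.py
```

```text
pad 0.004416535608296468 bench 0.0009603765282740762
foamtop 0.04307976219489651
cup SC 1062 z 0.0643 0.0793 rect [ 575.2 -279.5] [62.8 64.4] 59.8 circ [ 573.9 -279.5] 33.9
cup TOP 1386 z 0.0664 0.0806 rect [ 572.7 -279.8] [64.4 63.8] 1.0 circ [ 572.9 -280.8] 33.2
cup ALL 2448 z 0.0655 0.0804 rect [ 573.8 -280.7] [66.2 65. ] 51.4 circ [ 573.9 -280.4] 34.0
bottlecap SC 166 z 0.1013 0.1216 rect [ 447.1 -282.4] [23.6 22.5] 66.6 circ [ 446.9 -281.4] 12.6
bottlecap TOP 244 z 0.1024 0.1219 rect [ 446.  -283.2] [22.2 22.1] 36.8 circ [ 445.7 -283.4] 11.7
bottlecap ALL 410 z 0.1015 0.1219 rect [ 446.6 -282.4] [24.9 22.9] 58.6 circ [ 447.1 -282.4] 12.9
jarlid SC 387 z 0.0567 0.0676 rect [610.9 -96.7] [37.5 39.2] 73.0 circ [610.7 -96.3] 20.1
jarlid TOP 501 z 0.0574 0.0692 rect [608.2 -97.6] [39.5 39.9] 84.7 circ [607.8 -99. ] 21.4
jarlid ALL 888 z 0.0569 0.069 rect [609.5 -96.9] [41.9 39.9] 22.8 circ [609.1 -98.6] 22.5
jarbody SC 249 z 0.0311 0.0498 rect [611.8 -96.8] [46.  45.3] 78.0 circ [610.9 -96.2] 30.9
jarbody TOP 185 z 0.0312 0.0498 rect [608.3 -97.4] [46.  47.1] 78.3 circ [607.8 -97.5] 
[... 1279 characters left out ...]

hj TOP 1158 z 0.02 0.0269 rect [571.9 132.7] [57.9 57.4] 73.8 circ [571.9 132.8] 39.6
hj ALL 1838 z 0.0191 0.0269 rect [568.9 134.4] [58.9 63.8] 72.8 circ [569.8 134.1] 41.8
hc SC 560 z 0.0178 0.0269 rect [485.9 283.6] [61.2 59.8] 12.9 circ [486.2 284.6] 34.6
hc TOP 1262 z 0.0207 0.027 rect [494.  279.3] [63.8 66.2] 34.1 circ [493.5 279. ] 34.6
hc ALL 1822 z 0.0185 0.027 rect [491.3 280.5] [69.1 68.1] 21.8 circ [492.  279.5] 36.1
hm SC 648 z 0.0185 0.0267 rect [450.7 170.3] [38.6 90.3] 73.3 circ [451.3 171.7] 47.2
hm TOP 1405 z 0.0206 0.0268 rect [453.9 166. ] [ 46.2 108.6] 76.1 circ [453.  162.8] 57.7
hm ALL 2053 z 0.0193 0.0268 rect [453.8 164.4] [ 48.2 107. ] 73.4 circ [453.  162.8] 57.7
```

```bash
cat > go.py <<'E'
# usage: go.py x y z psi_deg [x y z psi ...] -> tool-frame scaled rows from the present pose
import sys
from h import *
from scipy.spatial.transform import Rotation as R
o=get_obs();p=o['tool_pos'];Rc=R.from_quat(o['orientation'])
a=np.array(list(map(float,sys.argv[1:]))).reshape(-1,4)
print('now',p.round(4),'psi',np.degrees(np.arctan2(*Rc.as_matrix()[[1,0],0])).round(1),'w',round(o['grip_width'],4),'F',o['wrist_force'].round(1),'t',round(o['clock'],1))
for x,y,z,s in a:
    Rt=R.from_euler('z',s,degrees=True)*R.from_rotvec([np.pi,0,0])
    t=Rc.inv().apply(np.array([x,y,z])-p)/.2
    print('T',t.round(3).tolist(),'rot',((Rc.inv()*Rt).as_rotvec()/np.pi).round(3).tolist(),'BIG' if abs(t).max()>1 else '')
E
python3 go.py .343 -.43 .22 48 .4465 -.2825 .22 73
```

```text
now [ 0.239  -0.5767  0.2383] psi 22.5 w 0.0854 F [-0.9  0.6 -0.7] t 0.1
T [0.761, -0.479, 0.092] rot [-0.001, -0.0, -0.142] 
T [1.521, -0.962, 0.094] rot [-0.001, -0.0, -0.281] BIG
```

Call:
{"method": "carry_out", "body": {"increments": [{"translation":[0.76,-0.48,0.09],"rot":[0,0,-0.14],"claw":1},{"translation":[0.95,-0.6,0.09],"rot":[0,0,-0.2],"claw":1},{"translation":[0.95,-0.6,0.09],"rot":[0,0,-0.28],"claw":1},{"translation":[0.95,-0.6,0.09],"rot":[0,0,-0.28],"claw":1},{"translation":[0.95,-0.6,0.09],"rot":[0,0,-0.28],"claw":1},{"translation":[0.95,-0.6,0.09],"rot":[0,0,-0.28],"claw":1},{"translation":[0.95,-0.6,0.09],"rot":[0,0,-0.28],"claw":1},{"translation":[0.95,-0.6,0.09],"rot":[0,0,-0.28],"claw":1}]}}

```text
clock: 0.9
tool_pos: [0.3687, -0.3938, 0.2211]
orientation: [0.805, 0.593, -0.0, -0.0]
wrist_force: [-0.3, 0.4, -0.1]
grip_width: 0.0854
grip_force: 0.0
```

```bash
python3 go.py .4465 -.2825 .22 73 .4465 -.2825 .062 73
```

```text
now [ 0.3687 -0.3938  0.2211] psi 72.7 w 0.0854 F [-0.3  0.4 -0.1] t 0.9
T [0.647, 0.206, 0.005] rot [-0.0, -0.0, -0.001] 
T [0.647, 0.207, 0.795] rot [-0.0, -0.0, -0.001]
```

Call:
{"method": "carry_out", "body": {"increments": [{"translation":[0.25,0.08,0.0],"rot":[0,0,0],"claw":1},{"translation":[0.48,0.15,0.0],"rot":[0,0,0],"claw":1},{"translation":[0.647,0.207,0.0],"rot":[0,0,0],"claw":1},{"translation":[0.647,0.207,0.0],"rot":[0,0,0],"claw":1},{"translation":[0.647,0.207,0.0],"rot":[0,0,0],"claw":1},{"translation":[0.647,0.207,0.15],"rot":[0,0,0],"claw":1},{"translation":[0.647,0.207,0.3],"rot":[0,0,0],"claw":1},{"translation":[0.647,0.207,0.3],"rot":[0,0,0],"claw":1}]}}

```text
clock: 1.7
tool_pos: [0.4428, -0.2815, 0.1573]
orientation: [0.805, 0.593, -0.001, -0.004]
wrist_force: [-1.0, 1.4, 0.7]
grip_width: 0.0852
grip_force: 0.0
```

```bash
python3 go.py .4465 -.2825 .062 73; python3 -c "
from h import *
a=grab('top')['img'];b=grab('wrist')['img']
cv2.imwrite('pics/1.png',np.hstack([a[150:400,300:600],b[::2,::2][:240]][:1])[...,::-1]);cv2.imwrite('pics/w1.png',b[...,::-1])"
```

```text
now [ 0.4428 -0.2815  0.1573] psi 72.7 w 0.0852 F [-1.   1.4  0.7] t 1.7
T [-0.001, 0.023, 0.476] rot [-0.003, -0.001, -0.002]
```

View pics/w1.png

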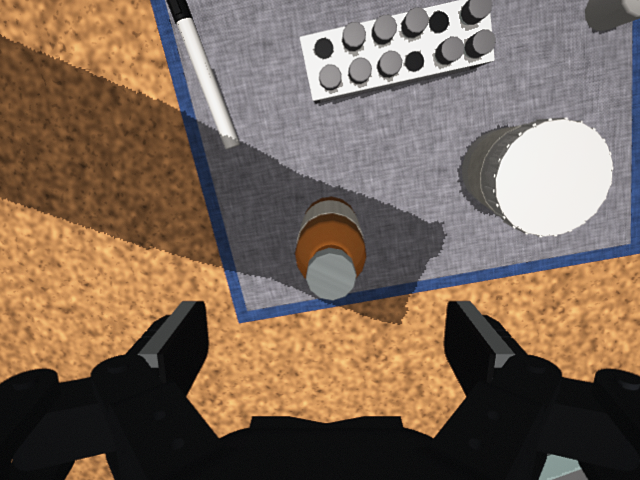

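The wrist view shows the bottle cap at (330,275), midway between the finger pads (about 195 and 455), with the rack and cup clear. I'll go down and grip.

Call:
{"method": "carry_out", "body": {"increments": [{"translation":[0.0,0.01,0.12],"rot":[0,0,0],"claw":1},{"translation":[0,0.01,0.28],"rot":[0,0,0],"claw":1},{"translation":[0,0.01,0.4],"rot":[0,0,0],"claw":1},{"translation":[0,0.01,0.476],"rot":[0,0,0],"claw":1},{"translation":[0,0.01,0.476],"rot":[0,0,0],"claw":1},{"translation":[0,0.01,0.476],"rot":[0,0,0],"claw":0.2},{"translation":[0,0.01,0.476],"rot":[0,0,0],"claw":-0.3},{"translation":[0,0.01,0.476],"rot":[0,0,0],"claw":-0.3},{"translation":[0,0.01,0.476],"rot":[0,0,0],"claw":-0.3},{"translation":[0,0.01,0.476],"rot":[0,0,0],"claw":-0.3},{"translation":[0,0.01,0.476],"rot":[0,0,0],"claw":-0.3}], "squeeze": 40}}

```text
clock: 2.9
tool_pos: [0.449, -0.2837, 0.0679]
orientation: [0.804, 0.594, -0.0, 0.001]
wrist_force: [-1.1, 0.1, 5.9]
grip_width: 0.039
grip_force: 39.4
```

```bash
python3 go.py .4465 -.2825 .062 73
```

```text
now [ 0.449  -0.2837  0.0679] psi 72.9 w 0.039 F [-1.1  0.1  5.9] t 2.9
T [0.002, -0.014, 0.029] rot [0.001, 0.0, -0.001]
```

Call:
{"method": "carry_out", "body": {"increments": [{"translation":[0,0,-0.05],"rot":[0,0,0],"claw":-0.3},{"translation":[0,0,-0.15],"rot":[0,0,0],"claw":-0.3},{"translation":[0,0,-0.3],"rot":[0,0,0],"claw":-0.3},{"translation":[0,0,-0.45],"rot":[0,0,0],"claw":-0.3},{"translation":[0,0,-0.58],"rot":[0,0,0],"claw":-0.3},{"translation":[0,0,-0.65],"rot":[0,0,0],"claw":-0.3},{"translation":[0,0,-0.65],"rot":[0,0,0],"claw":-0.3},{"translation":[0,0,-0.65],"rot":[0,0,0],"claw":-0.3}], "squeeze": 60}}

```text
clock: 3.7
tool_pos: [0.448, -0.2825, 0.1955]
orientation: [0.804, 0.594, -0.0, -0.0]
wrist_force: [-0.5, 0.2, -1.9]
grip_width: 0.0382
grip_force: 60.2
```

```bash
python3 go.py .492 -.11 .2 73 .539 .065 .2 73  .603 .247 .2 73
```

```text
now [ 0.448  -0.2825  0.1955] psi 72.9 w 0.0382 F [-0.5  0.2 -1.9] t 3.7
T [0.889, -0.043, -0.022] rot [-0.0, -0.0, -0.001] 
T [1.795, -0.076, -0.022] rot [-0.0, -0.0, -0.001] BIG
T [2.759, -0.037, -0.021] rot [-0.0, -0.0, -0.001] BIG
```

Call:
{"method": "carry_out", "body": {"increments": [{"translation":[0.08,0,0],"rot":[0,0,0],"claw":-0.3},{"translation":[0.24,-0.01,0],"rot":[0,0,0],"claw":-0.3},{"translation":[0.44,-0.01,0],"rot":[0,0,0],"claw":-0.3},{"translation":[0.64,-0.01,0],"rot":[0,0,0],"claw":-0.3},{"translation":[0.8,-0.01,0],"rot":[0,0,0],"claw":-0.3},{"translation":[0.9,-0.01,0],"rot":[0,0,0],"claw":-0.3},{"translation":[0.92,-0.01,0],"rot":[0,0,0],"claw":-0.3}]}}

```text
clock: 4.4
tool_pos: [0.4995, -0.1032, 0.1942]
orientation: [0.803, 0.596, -0.001, -0.002]
wrist_force: [0.2, -0.5, -1.4]
grip_width: 0.0379
grip_force: 60.2
```

Call:
{"method": "carry_out", "body": {"increments": [{"translation":[0.08,0,0],"rot":[0,0,0],"claw":-0.3},{"translation":[0.24,-0.01,0],"rot":[0,0,0],"claw":-0.3},{"translation":[0.44,-0.01,0],"rot":[0,0,0],"claw":-0.3},{"translation":[0.64,-0.01,0],"rot":[0,0,0],"claw":-0.3},{"translation":[0.8,-0.01,0],"rot":[0,0,0],"claw":-0.3},{"translation":[0.9,-0.01,0],"rot":[0,0,0],"claw":-0.3},{"translation":[0.92,-0.01,0],"rot":[0,0,0],"claw":-0.3}]}}

```text
clock: 5.1
tool_pos: [0.5523, 0.0717, 0.1948]
orientation: [0.804, 0.595, -0.001, -0.001]
wrist_force: [-0.3, -0.9, -2.1]
grip_width: 0.0378
grip_force: 60.2
```

Call:
{"method": "carry_out", "body": {"increments": [{"translation":[0.08,0,0],"rot":[0,0,0],"claw":-0.3},{"translation":[0.24,-0.01,0],"rot":[0,0,0],"claw":-0.3},{"translation":[0.44,-0.01,0],"rot":[0,0,0],"claw":-0.3},{"translation":[0.64,-0.01,0],"rot":[0,0,0],"claw":-0.3},{"translation":[0.8,-0.01,0],"rot":[0,0,0],"claw":-0.3},{"translation":[0.9,-0.01,0],"rot":[0,0,0],"claw":-0.3},{"translation":[0.92,-0.01,0],"rot":[0,0,0],"claw":-0.3},{"translation":[0.92,-0.01,0],"rot":[0,0,0],"claw":-0.3}]}}

```text
clock: 5.9
tool_pos: [0.6046, 0.2461, 0.1956]
orientation: [0.804, 0.594, -0.001, 0.0]
wrist_force: [0.1, -1.4, -2.5]
grip_width: 0.0381
grip_force: 60.2
```

```bash
python3 go.py .603 .247 .086 73; python3 -c "
from h import *
b=grab('wrist')['img']
cv2.imwrite('pics/w2.png',b[...,::-1])"
```

```text
now [0.6046 0.2461 0.1956] psi 72.9 w 0.0381 F [ 0.1 -1.4 -2.5] t 5.9
T [0.003, -0.009, 0.548] rot [-0.0, 0.0, -0.001]
```

View pics/w2.png

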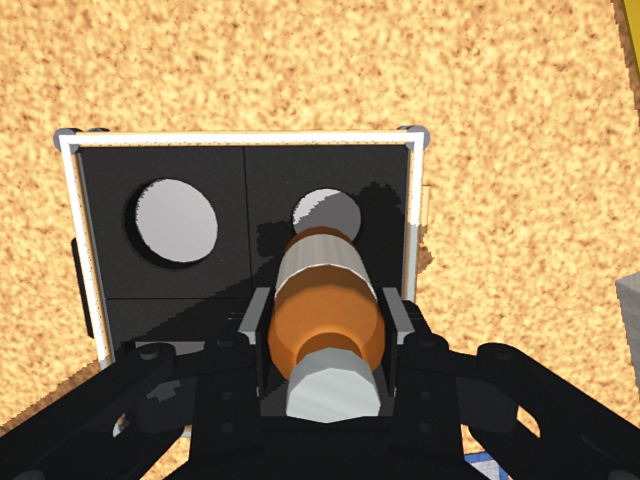

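The bottle hangs upright in front of its hole at (327,218). Next I lower it.

Call:
{"method": "carry_out", "body": {"increments": [{"translation":[0,-0.005,0.08],"rot":[0,0,0],"claw":-0.3},{"translation":[0,-0.005,0.22],"rot":[0,0,0],"claw":-0.3},{"translation":[0,-0.005,0.36],"rot":[0,0,0],"claw":-0.3},{"translation":[0,-0.005,0.45],"rot":[0,0,0],"claw":-0.3},{"translation":[0,-0.005,0.5],"rot":[0,0,0],"claw":-0.3},{"translation":[0,-0.005,0.52],"rot":[0,0,0],"claw":-0.3},{"translation":[0,-0.005,0.53],"rot":[0,0,0],"claw":-0.3},{"translation":[0,-0.005,0.53],"rot":[0,0,0],"claw":-0.3},{"translation":[0,-0.005,0.53],"rot":[0,0,0],"claw":-0.3}]}}

```text
clock: 6.85
tool_pos: [0.6048, 0.247, 0.0914]
orientation: [0.804, 0.594, 0.001, 0.0]
wrist_force: [0.2, -0.3, -1.4]
grip_width: 0.0382
grip_force: 60.2
```

Call:
{"method": "carry_out", "body": {"increments": [{"translation":[0,0,0.01],"rot":[0,0,0],"claw":-0.3},{"translation":[0,0,0.01],"rot":[0,0,0],"claw":-0.3},{"translation":[0,0,0.01],"rot":[0,0,0],"claw":-0.3}]}}

```text
clock: 7.15
tool_pos: [0.6039, 0.2469, 0.0883]
orientation: [0.804, 0.594, 0.0, 0.0]
wrist_force: [-0.9, -0.1, -1.3]
grip_width: 0.0378
grip_force: 60.2
```

Call:
{"method": "carry_out", "body": {"increments": [{"translation":[0,0,0.008],"rot":[0,0,0],"claw":-0.3},{"translation":[0,0,0.015],"rot":[0,0,0],"claw":-0.3},{"translation":[0,0,0.015],"rot":[0,0,0],"claw":-0.3},{"translation":[0,0,0.015],"rot":[0,0,0],"claw":-0.3}]}}

```text
clock: 7.55
tool_pos: [0.6043, 0.2473, 0.087]
orientation: [0.804, 0.594, 0.001, -0.0]
wrist_force: [-2.6, -0.7, 6.2]
grip_width: 0.0384
grip_force: 61.1
```

Call:
{"method": "carry_out", "body": {"increments": [{"translation":[0,0,0],"rot":[0,0,0],"claw":0},{"translation":[0,0,0],"rot":[0,0,0],"claw":0.2},{"translation":[0,0,0],"rot":[0,0,0],"claw":0.4},{"translation":[0,0,0],"rot":[0,0,0],"claw":0.4},{"translation":[0,0,-0.1],"rot":[0,0,0],"claw":0.4},{"translation":[0,0,-0.25],"rot":[0,0,0],"claw":0.4},{"translation":[0,0,-0.45],"rot":[0,0,0],"claw":0.4},{"translation":[0,0,-0.65],"rot":[0,0,0],"claw":0.4},{"translation":[0,0,-0.67],"rot":[0,0,0],"claw":1},{"translation":[0,0,-0.67],"rot":[0,0,0],"claw":1}]}}

```text
clock: 8.55
tool_pos: [0.6052, 0.2471, 0.2212]
orientation: [0.804, 0.594, 0.002, 0.001]
wrist_force: [-0.0, 0.1, 0.3]
grip_width: 0.0848
grip_force: 0.0
```

```bash
python3 go.py .6095 -.097 .22 78; python3 -c "
from h import *
d=grab('top');W=cloud(d)
cv2.imwrite('pics/t2.png',d['img'][...,::-1])
q=W[(W[...,2]>.105)&(W[...,2]<.15)&(np.hypot(W[...,0]-.603,W[...,1]-.247)<.03)];print(len(q),q[:,2].max(),(q.max(0)+q.min(0))/2)"
```

```text
now [0.6052 0.2471 0.2212] psi 72.9 w 0.0848 F [-0.   0.1  0.3] t 8.6
T [-1.638, 0.526, 0.004] rot [0.001, -0.001, -0.028] BIG
513 0.1422628777703716 [0.59925863 0.24646235 0.12363939]
```

Call:
{"method": "carry_out", "body": {"increments": [{"translation":[-0.23,0.08,0],"rot":[0,0,0],"claw":1},{"translation":[-0.46,0.15,0],"rot":[0,0,-0.028],"claw":1},{"translation":[-0.68,0.22,0],"rot":[0,0,-0.028],"claw":1},{"translation":[-0.9,0.29,0],"rot":[0,0,-0.028],"claw":1},{"translation":[-1,0.32,0],"rot":[0,0,-0.028],"claw":1},{"translation":[-1,0.32,0],"rot":[0,0,-0.028],"claw":1}]}}

```text
clock: 9.2
tool_pos: [0.6048, 0.0339, 0.2164]
orientation: [0.779, 0.627, -0.002, -0.001]
wrist_force: [0.3, 0.6, -0.2]
grip_width: 0.0859
grip_force: 0.0
```

```bash
python3 go.py .6095 -.097 .22 78 .6095 -.097 .035 78
```

```text
now [0.6048 0.0339 0.2164] psi 77.7 w 0.0859 F [ 0.3  0.6 -0.2] t 9.2
T [-0.634, 0.163, -0.018] rot [-0.001, 0.0, -0.002] 
T [-0.633, 0.167, 0.907] rot [-0.001, 0.0, -0.002]
```

View pics/t2.png

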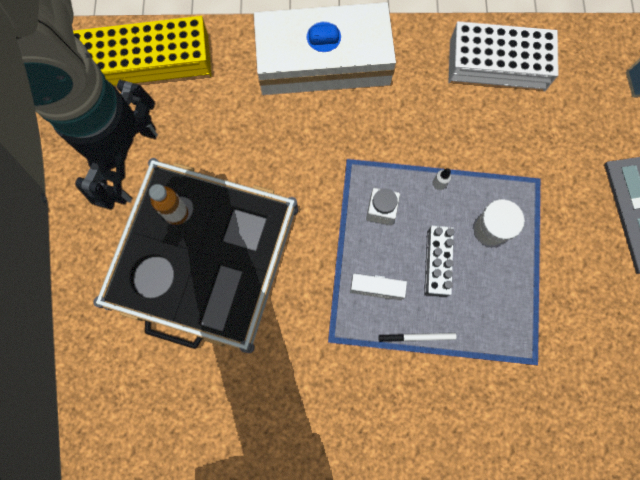

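The bottle stands in its hole at (175,205), and the rack at (440,260) has not moved. Next is the jar.

Call:
{"method": "carry_out", "body": {"increments": [{"translation":[-0.22,0.05,0],"rot":[0,0,0],"claw":1},{"translation":[-0.45,0.11,0],"rot":[0,0,0],"claw":1},{"translation":[-0.633,0.165,0],"rot":[0,0,0],"claw":1},{"translation":[-0.633,0.165,0],"rot":[0,0,0],"claw":1},{"translation":[-0.633,0.165,0],"rot":[0,0,0],"claw":1},{"translation":[-0.633,0.165,0.2],"rot":[0,0,0],"claw":1},{"translation":[-0.633,0.165,0.4],"rot":[0,0,0],"claw":1},{"translation":[-0.633,0.165,0.5],"rot":[0,0,0],"claw":1},{"translation":[-0.633,0.165,0.5],"rot":[0,0,0],"claw":1},{"translation":[-0.633,0.165,0.5],"rot":[0,0,0],"claw":1}]}}

```text
clock: 10.2
tool_pos: [0.6118, -0.0922, 0.1188]
orientation: [0.777, 0.63, -0.0, -0.001]
wrist_force: [0.1, 0.4, 0.6]
grip_width: 0.0857
grip_force: 0.0
```

```bash
python3 go.py .6095 -.097 .035 78
```

```text
now [ 0.6118 -0.0922  0.1188] psi 78.1 w 0.0857 F [0.1 0.4 0.6] t 10.2
T [-0.026, -0.006, 0.419] rot [-0.0, -0.0, 0.0]
```

Call:
{"method": "carry_out", "body": {"increments": [{"translation":[-0.026,-0.006,0.1],"rot":[0,0,0],"claw":1},{"translation":[-0.026,-0.006,0.22],"rot":[0,0,0],"claw":1},{"translation":[-0.026,-0.006,0.34],"rot":[0,0,0],"claw":1},{"translation":[-0.026,-0.006,0.419],"rot":[0,0,0],"claw":1},{"translation":[-0.026,-0.006,0.419],"rot":[0,0,0],"claw":0.5},{"translation":[-0.026,-0.006,0.419],"rot":[0,0,0],"claw":0.2},{"translation":[-0.026,-0.006,0.419],"rot":[0,0,0],"claw":-0.2},{"translation":[-0.026,-0.006,0.419],"rot":[0,0,0],"claw":-0.2},{"translation":[-0.026,-0.006,0.419],"rot":[0,0,0],"claw":-0.2},{"translation":[-0.026,-0.006,0.419],"rot":[0,0,0],"claw":-0.2}], "squeeze": 50}}

```text
clock: 11.2
tool_pos: [0.6121, -0.0991, 0.0379]
orientation: [0.777, 0.629, 0.002, 0.002]
wrist_force: [1.0, -0.1, 5.9]
grip_width: 0.045
grip_force: 54.2
```

Call:
{"method": "carry_out", "body": {"increments": [{"translation":[0,0,-0.05],"rot":[0,0,0],"claw":-0.2},{"translation":[0,0,-0.15],"rot":[0,0,0],"claw":-0.2},{"translation":[0,0,-0.3],"rot":[0,0,0],"claw":-0.2},{"translation":[0,0,-0.45],"rot":[0,0,0],"claw":-0.2},{"translation":[0,0,-0.55],"rot":[0,0,0],"claw":-0.2},{"translation":[0,0,-0.6],"rot":[0,0,0],"claw":-0.2},{"translation":[0,0,-0.6],"rot":[0,0,0],"claw":-0.2}]}}

```text
clock: 11.9
tool_pos: [0.6109, -0.099, 0.1572]
orientation: [0.777, 0.629, 0.001, 0.001]
wrist_force: [1.0, -0.2, -0.7]
grip_width: 0.0448
grip_force: 53.4
```

```bash
python3 go.py .569 .1338 .155 73
```

```text
now [ 0.6109 -0.099   0.1572] psi 77.9 w 0.0448 F [ 1.  -0.2 -0.7] t 11.9
T [1.095, -0.448, 0.009] rot [0.001, 0.0, 0.027] BIG
```

Call:
{"method": "carry_out", "body": {"increments": [{"translation":[0.08,-0.03,0],"rot":[0,0,0.01],"claw":-0.2},{"translation":[0.24,-0.1,0],"rot":[0,0,0.027],"claw":-0.2},{"translation":[0.42,-0.17,0],"rot":[0,0,0.027],"claw":-0.2},{"translation":[0.6,-0.25,0],"rot":[0,0,0.027],"claw":-0.2},{"translation":[0.78,-0.32,0],"rot":[0,0,0.027],"claw":-0.2},{"translation":[0.92,-0.38,0],"rot":[0,0,0.027],"claw":-0.2},{"translation":[1,-0.41,0],"rot":[0,0,0.027],"claw":-0.2},{"translation":[1,-0.41,0],"rot":[0,0,0.027],"claw":-0.2}]}}

```text
clock: 12.7
tool_pos: [0.5701, 0.1156, 0.154]
orientation: [0.803, 0.597, -0.001, -0.001]
wrist_force: [-0.6, 0.1, -1.2]
grip_width: 0.0448
grip_force: 53.3
```

```bash
python3 go.py .569 .1338 .06 73
```

```text
now [0.5701 0.1156 0.154 ] psi 73.3 w 0.0448 F [-0.6  0.1 -1.2] t 12.7
T [0.086, -0.03, 0.47] rot [-0.001, 0.0, 0.001]
```

Call:
{"method": "carry_out", "body": {"increments": [{"translation":[0.04,-0.015,0],"rot":[0,0,0],"claw":-0.2},{"translation":[0.08,-0.028,0.05],"rot":[0,0,0],"claw":-0.2},{"translation":[0.08,-0.028,0.15],"rot":[0,0,0],"claw":-0.2},{"translation":[0.08,-0.028,0.27],"rot":[0,0,0],"claw":-0.2},{"translation":[0.08,-0.028,0.36],"rot":[0,0,0],"claw":-0.2},{"translation":[0.08,-0.028,0.42],"rot":[0,0,0],"claw":-0.2},{"translation":[0.08,-0.028,0.45],"rot":[0,0,0],"claw":-0.2},{"translation":[0.08,-0.028,0.465],"rot":[0,0,0],"claw":-0.2},{"translation":[0.08,-0.028,0.465],"rot":[0,0,0],"claw":-0.2},{"translation":[0.08,-0.028,0.465],"rot":[0,0,0],"claw":-0.2}]}}

```text
clock: 13.7
tool_pos: [0.5716, 0.131, 0.0632]
orientation: [0.803, 0.595, 0.001, 0.0]
wrist_force: [-0.0, 0.3, -0.6]
grip_width: 0.0451
grip_force: 53.4
```

Call:
{"method": "carry_out", "body": {"increments": [{"translation":[0,0,0.008],"rot":[0,0,0],"claw":-0.2},{"translation":[0,0,0.015],"rot":[0,0,0],"claw":-0.2},{"translation":[0,0,0.015],"rot":[0,0,0],"claw":-0.2},{"translation":[0,0,0.015],"rot":[0,0,0],"claw":-0.2}]}}

```text
clock: 14.1
tool_pos: [0.5707, 0.1309, 0.0594]
orientation: [0.803, 0.595, 0.0, 0.0]
wrist_force: [0.2, -0.2, -0.6]
grip_width: 0.045
grip_force: 53.4
```

Call:
{"method": "carry_out", "body": {"increments": [{"translation":[0,0,0.006],"rot":[0,0,0],"claw":-0.2},{"translation":[0,0,0.014],"rot":[0,0,0],"claw":-0.2},{"translation":[0,0,0.014],"rot":[0,0,0],"claw":-0.2},{"translation":[0,0,0.014],"rot":[0,0,0],"claw":-0.2}]}}

```text
clock: 14.5
tool_pos: [0.571, 0.131, 0.0569]
orientation: [0.803, 0.595, 0.0, 0.0]
wrist_force: [-0.8, 0.6, 2.9]
grip_width: 0.0448
grip_force: 53.8
```

Call:
{"method": "carry_out", "body": {"increments": [{"translation":[0,0,0],"rot":[0,0,0],"claw":0.15},{"translation":[0,0,0],"rot":[0,0,0],"claw":0.3},{"translation":[0,0,0],"rot":[0,0,0],"claw":0.45},{"translation":[0,0,0],"rot":[0,0,0],"claw":0.45},{"translation":[0,0,-0.1],"rot":[0,0,0],"claw":0.45},{"translation":[0,0,-0.3],"rot":[0,0,0],"claw":0.45},{"translation":[0,0,-0.5],"rot":[0,0,0],"claw":0.45},{"translation":[0,0,-0.7],"rot":[0,0,0],"claw":1},{"translation":[0,0,-0.75],"rot":[0,0,0],"claw":1},{"translation":[0,0,-0.75],"rot":[0,0,0],"claw":1}]}}

```text
clock: 15.5
tool_pos: [0.5725, 0.1311, 0.209]
orientation: [0.803, 0.595, 0.002, 0.001]
wrist_force: [0.4, -0.6, -0.6]
grip_width: 0.0853
grip_force: 0.0
```

```bash
python3 go.py .5735 -.280 .2 73
```

```text
now [0.5725 0.1311 0.209 ] psi 73.1 w 0.0853 F [ 0.4 -0.6 -0.6] t 15.5
T [-1.965, 0.602, 0.044] rot [0.002, -0.001, 0.0] BIG
```

Call:
{"method": "carry_out", "body": {"increments": [{"translation":[-0.22,0.07,0],"rot":[0,0,0],"claw":1},{"translation":[-0.45,0.14,0],"rot":[0,0,0],"claw":1},{"translation":[-0.67,0.21,0],"rot":[0,0,0],"claw":1},{"translation":[-0.89,0.27,0],"rot":[0,0,0],"claw":1},{"translation":[-0.98,0.3,0],"rot":[0,0,0],"claw":1}]}}

```text
clock: 16.0
tool_pos: [0.5693, -0.0772, 0.2037]
orientation: [0.804, 0.594, -0.002, -0.001]
wrist_force: [-0.0, 0.3, -0.6]
grip_width: 0.0852
grip_force: 0.0
```

Call:
{"method": "carry_out", "body": {"increments": [{"translation":[-0.22,0.07,0],"rot":[0,0,0],"claw":1},{"translation":[-0.45,0.14,0],"rot":[0,0,0],"claw":1},{"translation":[-0.67,0.21,0],"rot":[0,0,0],"claw":1},{"translation":[-0.89,0.27,0],"rot":[0,0,0],"claw":1},{"translation":[-0.98,0.3,0.1],"rot":[0,0,0],"claw":1},{"translation":[-0.98,0.3,0.3],"rot":[0,0,0],"claw":1},{"translation":[-0.98,0.3,0.4],"rot":[0,0,0],"claw":1},{"translation":[-0.98,0.3,0.4],"rot":[0,0,0],"claw":1},{"translation":[-0.98,0.3,0.4],"rot":[0,0,0],"claw":1}]}}

```text
clock: 16.9
tool_pos: [0.5703, -0.2783, 0.1247]
orientation: [0.803, 0.595, -0.001, -0.002]
wrist_force: [0.4, 1.0, 0.2]
grip_width: 0.0855
grip_force: 0.0
```

```bash
python3 go.py .5735 -.280 .052 73; python3 -c "
from h import *
b=grab('wrist')['img']
cv2.imwrite('pics/w3.png',b[...,::-1])"
```

```text
now [ 0.5703 -0.2783  0.1247] psi 73.1 w 0.0855 F [0.4 1.  0.2] t 16.9
T [-0.004, 0.019, 0.363] rot [-0.001, -0.0, 0.0]
```

View pics/w3.png

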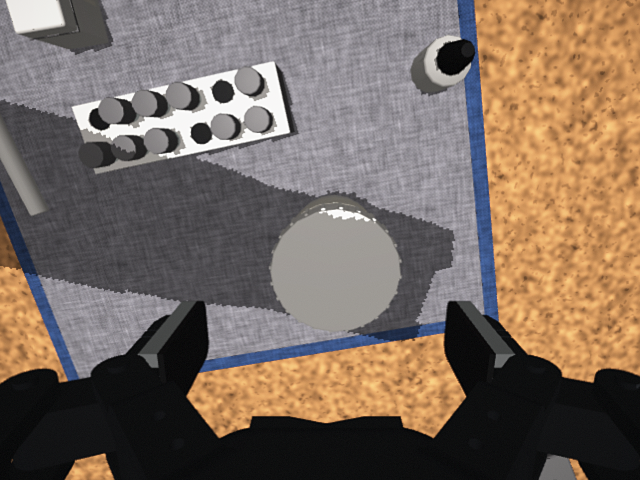

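The cup lid is centred at (335,265), about 4 mm to the right of the fingers' mid-line at 326. That agrees with the computed 0.019 shift.

Call:
{"method": "carry_out", "body": {"increments": [{"translation":[-0.004,0.02,0.03],"rot":[0,0,0],"claw":1},{"translation":[-0.004,0.02,0.08],"rot":[0,0,0],"claw":1},{"translation":[-0.004,0.02,0.18],"rot":[0,0,0],"claw":1},{"translation":[-0.004,0.02,0.28],"rot":[0,0,0],"claw":1},{"translation":[-0.004,0.02,0.36],"rot":[0,0,0],"claw":1},{"translation":[-0.004,0.02,0.36],"rot":[0,0,0],"claw":0.8},{"translation":[-0.004,0.02,0.36],"rot":[0,0,0],"claw":0.3},{"translation":[-0.004,0.02,0.36],"rot":[0,0,0],"claw":0.3},{"translation":[-0.004,0.02,0.36],"rot":[0,0,0],"claw":0.3},{"translation":[-0.004,0.02,0.36],"rot":[0,0,0],"claw":0.3}], "squeeze": 50}}

```text
clock: 17.95
tool_pos: [0.5757, -0.2813, 0.0553]
orientation: [0.803, 0.595, 0.0, 0.001]
wrist_force: [-0.2, 0.4, -0.6]
grip_width: 0.0624
grip_force: 54.5
```

Call:
{"method": "carry_out", "body": {"increments": [{"translation":[0,0,-0.05],"rot":[0,0,0],"claw":0.3},{"translation":[0,0,-0.15],"rot":[0,0,0],"claw":0.3},{"translation":[0,0,-0.3],"rot":[0,0,0],"claw":0.3},{"translation":[0,0,-0.45],"rot":[0,0,0],"claw":0.3},{"translation":[0,0,-0.55],"rot":[0,0,0],"claw":0.3},{"translation":[0,0,-0.6],"rot":[0,0,0],"claw":0.3},{"translation":[0,0,-0.6],"rot":[0,0,0],"claw":0.3}]}}

```text
clock: 18.65
tool_pos: [0.5763, -0.2817, 0.1769]
orientation: [0.803, 0.595, 0.001, 0.002]
wrist_force: [0.4, -0.1, -0.5]
grip_width: 0.0623
grip_force: 54.6
```

```bash
python3 go.py .4905 .2805 .17 73
```

```text
now [ 0.5763 -0.2817  0.1769] psi 73.1 w 0.0623 F [ 0.4 -0.1 -0.5] t 18.6
T [2.565, -1.228, 0.027] rot [0.001, 0.0, 0.0] BIG
```

Call:
{"method": "carry_out", "body": {"increments": [{"translation":[0.08,-0.04,0],"rot":[0,0,0],"claw":0.3},{"translation":[0.24,-0.115,0],"rot":[0,0,0],"claw":0.3},{"translation":[0.42,-0.2,0],"rot":[0,0,0],"claw":0.3},{"translation":[0.6,-0.29,0],"rot":[0,0,0],"claw":0.3},{"translation":[0.75,-0.36,0],"rot":[0,0,0],"claw":0.3},{"translation":[0.84,-0.4,0],"rot":[0,0,0],"claw":0.3},{"translation":[0.855,-0.41,0],"rot":[0,0,0],"claw":0.3}]}}

```text
clock: 19.35
tool_pos: [0.5438, -0.09, 0.1725]
orientation: [0.802, 0.597, -0.001, -0.002]
wrist_force: [0.6, -0.0, -0.8]
grip_width: 0.0624
grip_force: 54.6
```

Call:
{"method": "carry_out", "body": {"increments": [{"translation":[0.08,-0.04,0],"rot":[0,0,0],"claw":0.3},{"translation":[0.24,-0.115,0],"rot":[0,0,0],"claw":0.3},{"translation":[0.42,-0.2,0],"rot":[0,0,0],"claw":0.3},{"translation":[0.6,-0.29,0],"rot":[0,0,0],"claw":0.3},{"translation":[0.75,-0.36,0],"rot":[0,0,0],"claw":0.3},{"translation":[0.84,-0.4,0],"rot":[0,0,0],"claw":0.3},{"translation":[0.855,-0.41,0],"rot":[0,0,0],"claw":0.3}]}}

```text
clock: 20.05
tool_pos: [0.5167, 0.096, 0.1739]
orientation: [0.803, 0.596, -0.0, -0.001]
wrist_force: [0.2, -1.2, -1.4]
grip_width: 0.0627
grip_force: 54.6
```

Call:
{"method": "carry_out", "body": {"increments": [{"translation":[0.08,-0.04,0],"rot":[0,0,0],"claw":0.3},{"translation":[0.24,-0.115,0],"rot":[0,0,0],"claw":0.3},{"translation":[0.42,-0.2,0],"rot":[0,0,0],"claw":0.3},{"translation":[0.6,-0.29,0],"rot":[0,0,0],"claw":0.3},{"translation":[0.75,-0.36,0],"rot":[0,0,0],"claw":0.3},{"translation":[0.84,-0.4,0],"rot":[0,0,0],"claw":0.3},{"translation":[0.855,-0.41,0],"rot":[0,0,0],"claw":0.3},{"translation":[0.855,-0.41,0],"rot":[0,0,0],"claw":0.3}]}}

```text
clock: 20.85
tool_pos: [0.4888, 0.281, 0.174]
orientation: [0.803, 0.595, -0.001, 0.0]
wrist_force: [0.1, 0.4, -0.7]
grip_width: 0.0623
grip_force: 54.6
```

```bash
python3 go.py .4905 .2805 .077 73; python3 -c "
from h import *
b=grab('wrist')['img']
cv2.imwrite('pics/w4.png',b[...,::-1])"
```

```text
now [0.4888 0.281  0.174 ] psi 73.1 w 0.0623 F [ 0.1  0.4 -0.7] t 20.9
T [0.0, 0.009, 0.485] rot [-0.0, 0.0, 0.001]
```

View pics/w4.png

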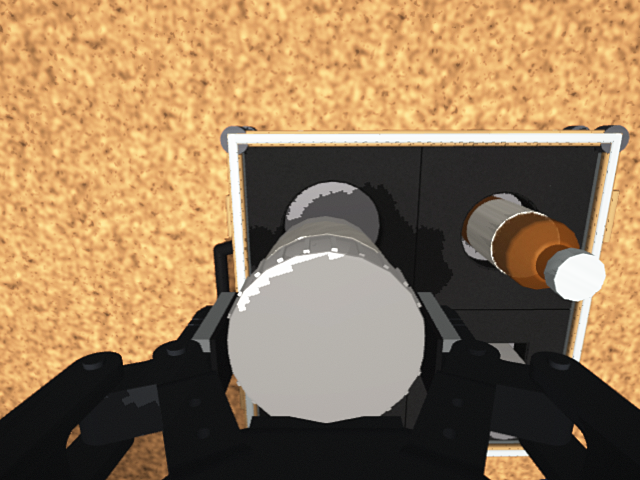

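The cup hangs upright at about (327,330), in line with its hole near (332,220). The bottle stands seated at right. I'll lower the cup.

Call:
{"method": "carry_out", "body": {"increments": [{"translation":[0,0.008,0.08],"rot":[0,0,0],"claw":0.3},{"translation":[0,0.008,0.2],"rot":[0,0,0],"claw":0.3},{"translation":[0,0.008,0.32],"rot":[0,0,0],"claw":0.3},{"translation":[0,0.008,0.4],"rot":[0,0,0],"claw":0.3},{"translation":[0,0.008,0.45],"rot":[0,0,0],"claw":0.3},{"translation":[0,0.008,0.475],"rot":[0,0,0],"claw":0.3},{"translation":[0,0.008,0.482],"rot":[0,0,0],"claw":0.3},{"translation":[0,0.008,0.482],"rot":[0,0,0],"claw":0.3},{"translation":[0,0.008,0.482],"rot":[0,0,0],"claw":0.3}]}}

```text
clock: 21.8
tool_pos: [0.4913, 0.2812, 0.0791]
orientation: [0.803, 0.595, 0.001, 0.0]
wrist_force: [-0.6, -0.3, -1.2]
grip_width: 0.0621
grip_force: 54.6
```

Call:
{"method": "carry_out", "body": {"increments": [{"translation":[0,0,0.006],"rot":[0,0,0],"claw":0.3},{"translation":[0,0,0.014],"rot":[0,0,0],"claw":0.3},{"translation":[0,0,0.014],"rot":[0,0,0],"claw":0.3},{"translation":[0,0,0.014],"rot":[0,0,0],"claw":0.3}]}}

```text
clock: 22.2
tool_pos: [0.4905, 0.281, 0.0753]
orientation: [0.803, 0.595, -0.0, 0.0]
wrist_force: [-0.9, -0.6, -1.0]
grip_width: 0.0621
grip_force: 54.6
```

Call:
{"method": "carry_out", "body": {"increments": [{"translation":[0,0,0.006],"rot":[0,0,0],"claw":0.3},{"translation":[0,0,0.01],"rot":[0,0,0],"claw":0.3},{"translation":[0,0,0.01],"rot":[0,0,0],"claw":0.3}]}}

```text
clock: 22.5
tool_pos: [0.4907, 0.2812, 0.0739]
orientation: [0.803, 0.595, 0.0, -0.0]
wrist_force: [-2.1, -0.3, 3.2]
grip_width: 0.0622
grip_force: 55.0
```

Call:
{"method": "carry_out", "body": {"increments": [{"translation":[0,0,0],"rot":[0,0,0],"claw":0.55},{"translation":[0,0,0],"rot":[0,0,0],"claw":0.65},{"translation":[0,0,0],"rot":[0,0,0],"claw":0.8},{"translation":[0,0,0],"rot":[0,0,0],"claw":0.8},{"translation":[0,0,-0.1],"rot":[0,0,0],"claw":0.8},{"translation":[0,0,-0.3],"rot":[0,0,0],"claw":0.8},{"translation":[0,0,-0.5],"rot":[0,0,0],"claw":0.8},{"translation":[0,0,-0.63],"rot":[0,0,0],"claw":1},{"translation":[0,0,-0.63],"rot":[0,0,0],"claw":1}]}}

```text
clock: 23.4
tool_pos: [0.4937, 0.2823, 0.2044]
orientation: [0.803, 0.595, 0.005, 0.001]
wrist_force: [1.0, 0.5, -0.1]
grip_width: 0.0853
grip_force: 0.0
```

```bash
python3 go.py .4755 -.085 .2 82
```

```text
now [0.4937 0.2823 0.2044] psi 73.1 w 0.0853 F [ 1.   0.5 -0.1] t 23.4
T [-1.784, 0.447, 0.014] rot [0.002, -0.002, -0.05] BIG
```

Call:
{"method": "carry_out", "body": {"increments": [{"translation":[-0.22,0.055,0],"rot":[0,0,0],"claw":1},{"translation":[-0.45,0.11,0],"rot":[0,0,-0.02],"claw":1},{"translation":[-0.67,0.17,0],"rot":[0,0,-0.05],"claw":1},{"translation":[-0.89,0.22,0],"rot":[0,0,-0.05],"claw":1},{"translation":[-1,0.25,0],"rot":[0,0,-0.05],"claw":1},{"translation":[-1,0.25,0],"rot":[0,0,-0.05],"claw":1}]}}

```text
clock: 24.0
tool_pos: [0.4792, 0.0726, 0.1981]
orientation: [0.756, 0.655, -0.001, -0.0]
wrist_force: [-0.2, 0.9, -0.1]
grip_width: 0.0854
grip_force: 0.0
```

```bash
python3 go.py .4755 -.085 .1 82
```

```text
now [0.4792 0.0726 0.1981] psi 81.8 w 0.0854 F [-0.2  0.9 -0.1] t 24.0
T [-0.782, 0.095, 0.491] rot [-0.001, 0.0, -0.001]
```

Call:
{"method": "carry_out", "body": {"increments": [{"translation":[-0.22,0.03,0],"rot":[0,0,0],"claw":1},{"translation":[-0.45,0.06,0],"rot":[0,0,0],"claw":1},{"translation":[-0.67,0.08,0],"rot":[0,0,0],"claw":1},{"translation":[-0.782,0.095,0.1],"rot":[0,0,0],"claw":1},{"translation":[-0.782,0.095,0.3],"rot":[0,0,0],"claw":1},{"translation":[-0.782,0.095,0.42],"rot":[0,0,0],"claw":1},{"translation":[-0.782,0.095,0.42],"rot":[0,0,0],"claw":1},{"translation":[-0.782,0.095,0.42],"rot":[0,0,0],"claw":1},{"translation":[-0.782,0.095,0.42],"rot":[0,0,0],"claw":1}]}}

```text
clock: 24.9
tool_pos: [0.4789, -0.0823, 0.1167]
orientation: [0.754, 0.657, 0.001, 0.001]
wrist_force: [1.8, 0.0, -0.3]
grip_width: 0.0855
grip_force: 0.0
```

```bash
python3 go.py .4755 -.085 .036 82; python3 -c "
from h import *
d=grab('wrist');b=d['img'];W=cloud(d)
m=(W[...,2]>.043)&(W[...,2]<.055)&(np.hypot(W[...,0]-.4755,W[...,1]+.085)<.06)
q=(W[m][:,:2]*1000).astype(np.float32);print(len(q),cv2.minAreaRect(q),W[m][:,2].mean())
cv2.imwrite('pics/w5.png',b[...,::-1])"
```

```text
now [ 0.4789 -0.0823  0.1167] psi 82.1 w 0.0855 F [ 1.8  0.  -0.3] t 24.9
T [-0.016, -0.016, 0.403] rot [0.001, 0.0, 0.001] 
6764 ((475.0814208984375, -84.49490356445312), (86.10978698730469, 25.768999099731445), 81.04505157470703) 0.044239514851982686
```

View pics/w5.png

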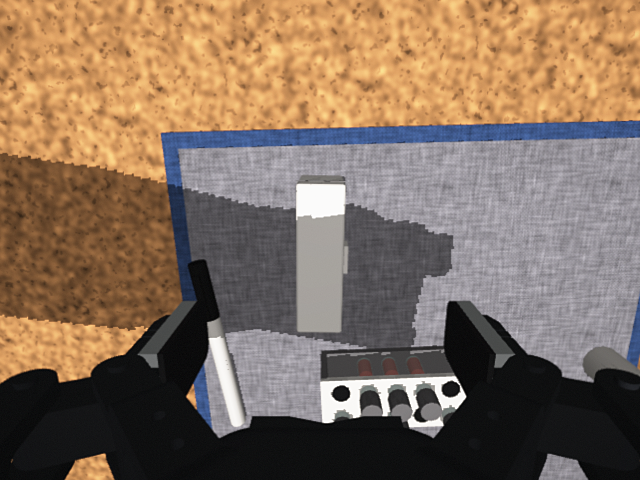

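Mailer at (320,255), midway between the fingers. The rack starts at row 345 and the pen at column 210; both are clear of the pads. Next I grip.

Call:
{"method": "carry_out", "body": {"increments": [{"translation":[-0.016,-0.017,0.03],"rot":[0,0,0.003],"claw":0.5},{"translation":[-0.016,-0.017,0.12],"rot":[0,0,0.003],"claw":0.5},{"translation":[-0.016,-0.017,0.24],"rot":[0,0,0.003],"claw":0.4},{"translation":[-0.016,-0.017,0.35],"rot":[0,0,0.003],"claw":0.4},{"translation":[-0.016,-0.017,0.4],"rot":[0,0,0.003],"claw":0.4},{"translation":[-0.016,-0.017,0.403],"rot":[0,0,0.003],"claw":0},{"translation":[-0.016,-0.017,0.403],"rot":[0,0,0.003],"claw":-0.2},{"translation":[-0.016,-0.017,0.403],"rot":[0,0,0.003],"claw":-0.6},{"translation":[-0.016,-0.017,0.403],"rot":[0,0,0.003],"claw":-0.6},{"translation":[-0.016,-0.017,0.403],"rot":[0,0,0.003],"claw":-0.6},{"translation":[-0.016,-0.017,0.403],"rot":[0,0,0.003],"claw":-0.6}], "squeeze": 50}}

```text
clock: 26.05
tool_pos: [0.475, -0.0856, 0.036]
orientation: [0.757, 0.653, 0.001, 0.001]
wrist_force: [-0.0, 0.3, 6.7]
grip_width: 0.0246
grip_force: 50.4
```

Call:
{"method": "carry_out", "body": {"increments": [{"translation":[0,0,-0.05],"rot":[0,0,0],"claw":-0.6},{"translation":[0,0,-0.15],"rot":[0,0,0],"claw":-0.6},{"translation":[0,0,-0.3],"rot":[0,0,0],"claw":-0.6},{"translation":[0,0,-0.45],"rot":[0,0,0],"claw":-0.6},{"translation":[0,0,-0.55],"rot":[0,0,0],"claw":-0.6},{"translation":[0,0,-0.6],"rot":[0,0,0],"claw":-0.6},{"translation":[0,0,-0.6],"rot":[0,0,0],"claw":-0.6}]}}

```text
clock: 26.75
tool_pos: [0.4746, -0.0855, 0.1562]
orientation: [0.757, 0.653, 0.001, 0.001]
wrist_force: [0.5, -0.9, 0.3]
grip_width: 0.0248
grip_force: 49.6
```

```bash
python3 go.py .456 .1675 .155 163
```

```text
now [ 0.4746 -0.0855  0.1562] psi 81.5 w 0.0248 F [ 0.5 -0.9  0.3] t 26.8
T [1.237, -0.278, 0.005] rot [0.001, 0.001, -0.453] BIG
```

Call:
{"method": "carry_out", "body": {"increments": [{"translation":[0.07,-0.016,0],"rot":[0,0,-0.02],"claw":-0.6},{"translation":[0.18,-0.04,0],"rot":[0,0,-0.06],"claw":-0.6},{"translation":[0.3,-0.067,0],"rot":[0,0,-0.1],"claw":-0.6},{"translation":[0.42,-0.094,0],"rot":[0,0,-0.14],"claw":-0.6},{"translation":[0.54,-0.12,0],"rot":[0,0,-0.18],"claw":-0.6},{"translation":[0.66,-0.15,0],"rot":[0,0,-0.22],"claw":-0.6},{"translation":[0.78,-0.175,0],"rot":[0,0,-0.26],"claw":-0.6},{"translation":[0.88,-0.2,0],"rot":[0,0,-0.3],"claw":-0.6},{"translation":[0.95,-0.213,0],"rot":[0,0,-0.34],"claw":-0.6},{"translation":[1,-0.225,0],"rot":[0,0,-0.38],"claw":-0.6},{"translation":[1,-0.225,0],"rot":[0,0,-0.42],"claw":-0.6},{"translation":[1,-0.225,0],"rot":[0,0,-0.453],"claw":-0.6}]}}

```text
clock: 27.95
tool_pos: [0.4569, 0.1195, 0.1528]
orientation: [0.144, 0.99, -0.001, -0.002]
wrist_force: [0.1, -0.2, -0.1]
grip_width: 0.0248
grip_force: 49.6
```

```bash
python3 go.py .456 .1675 .06 163
```

```text
now [0.4569 0.1195 0.1528] psi 163.4 w 0.0248 F [ 0.1 -0.2 -0.1] t 27.9
T [0.071, 0.229, 0.464] rot [-0.0, -0.001, 0.002]
```

Call:
{"method": "carry_out", "body": {"increments": [{"translation":[0.02,0.06,0],"rot":[0,0,0.002],"claw":-0.6},{"translation":[0.05,0.16,0],"rot":[0,0,0.002],"claw":-0.6},{"translation":[0.071,0.229,0],"rot":[0,0,0.002],"claw":-0.6},{"translation":[0.071,0.229,0],"rot":[0,0,0.002],"claw":-0.6},{"translation":[0.071,0.229,0.1],"rot":[0,0,0.002],"claw":-0.6},{"translation":[0.071,0.229,0.2],"rot":[0,0,0.002],"claw":-0.6},{"translation":[0.071,0.229,0.2],"rot":[0,0,0.002],"claw":-0.6},{"translation":[0.071,0.229,0.2],"rot":[0,0,0.002],"claw":-0.6}]}}

```text
clock: 28.75
tool_pos: [0.4576, 0.1667, 0.1142]
orientation: [0.15, 0.989, -0.0, -0.001]
wrist_force: [-0.5, -0.4, 0.1]
grip_width: 0.025
grip_force: 49.6
```

```bash
python3 go.py .456 .1675 .06 163;  python3 -c "
from h import *
d=grab('wrist');b=d['img']
cv2.imwrite('pics/w6.png',b[...,::-1])"
```

```text
now [0.4576 0.1667 0.1142] psi 162.7 w 0.025 F [-0.5 -0.4  0.1] t 28.8
T [0.008, 0.002, 0.271] rot [-0.0, -0.001, -0.002]
```

View pics/w6.png

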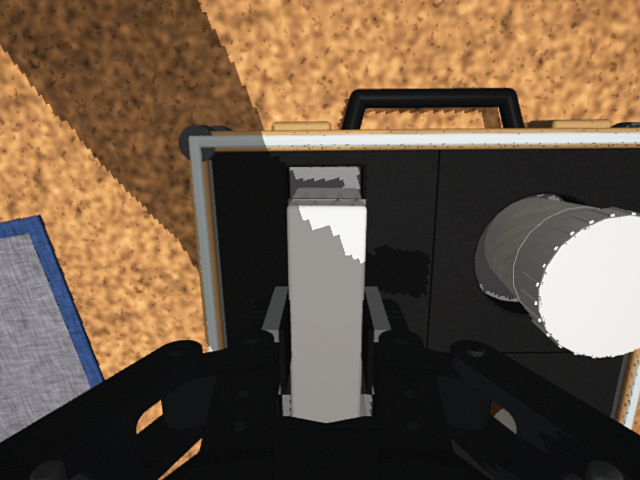

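The mailer (columns 289–366) is square over its slot (columns 289–361). I'll lower it.

Call:
{"method": "carry_out", "body": {"increments": [{"translation":[0,0,0.06],"rot":[0,0,0],"claw":-0.6},{"translation":[0.005,0,0.15],"rot":[0,0,0],"claw":-0.6},{"translation":[0.005,0,0.22],"rot":[0,0,0],"claw":-0.6},{"translation":[0.005,0,0.26],"rot":[0,0,0],"claw":-0.6},{"translation":[0.005,0,0.278],"rot":[0,0,0],"claw":-0.6},{"translation":[0.005,0,0.278],"rot":[0,0,0],"claw":-0.6},{"translation":[0.005,0,0.278],"rot":[0,0,0],"claw":-0.6}]}}

```text
clock: 29.5
tool_pos: [0.458, 0.1676, 0.0597]
orientation: [0.15, 0.989, 0.0, 0.001]
wrist_force: [-0.2, -0.3, -0.9]
grip_width: 0.0247
grip_force: 49.6
```

Call:
{"method": "carry_out", "body": {"increments": [{"translation":[0,0,0.005],"rot":[0,0,0],"claw":-0.6},{"translation":[0,0,0.01],"rot":[0,0,0],"claw":-0.6},{"translation":[0,0,0.01],"rot":[0,0,0],"claw":-0.6},{"translation":[0,0,0.01],"rot":[0,0,0],"claw":-0.6}]}}

```text
clock: 29.9
tool_pos: [0.4574, 0.1675, 0.0572]
orientation: [0.15, 0.989, 0.0, 0.0]
wrist_force: [1.1, 0.0, -0.2]
grip_width: 0.0249
grip_force: 49.6
```

Call:
{"method": "carry_out", "body": {"increments": [{"translation":[0,0,0.006],"rot":[0,0,0],"claw":-0.6},{"translation":[0,0,0.012],"rot":[0,0,0],"claw":-0.6},{"translation":[0,0,0.012],"rot":[0,0,0],"claw":-0.6},{"translation":[0,0,0.012],"rot":[0,0,0],"claw":-0.6}]}}

```text
clock: 30.3
tool_pos: [0.4574, 0.1676, 0.0549]
orientation: [0.15, 0.989, 0.0, 0.0]
wrist_force: [-0.6, 0.3, 4.6]
grip_width: 0.0249
grip_force: 50.0
```

Contact was felt at the expected height, so I release and retreat.

Call:
{"method": "carry_out", "body": {"increments": [{"translation":[0,0,0],"rot":[0,0,0],"claw":-0.3},{"translation":[0,0,0],"rot":[0,0,0],"claw":-0.15},{"translation":[0,0,0],"rot":[0,0,0],"claw":0},{"translation":[0,0,0],"rot":[0,0,0],"claw":0},{"translation":[0,0,-0.1],"rot":[0,0,0],"claw":0},{"translation":[0,0,-0.3],"rot":[0,0,0],"claw":0},{"translation":[0,0,-0.5],"rot":[0,0,0],"claw":0},{"translation":[0,0,-0.75],"rot":[0,0,0],"claw":0},{"translation":[0,0,-0.8],"rot":[0,0,0],"claw":0},{"translation":[0,0,-0.8],"rot":[0,0,0],"claw":0}]}}

```text
clock: 31.3
tool_pos: [0.4594, 0.168, 0.2175]
orientation: [0.15, 0.989, 0.001, 0.003]
wrist_force: [0.2, 0.3, -0.7]
grip_width: 0.0427
grip_force: 0.0
```

```bash
python3 go.py .42 -.02 .25 163
```

```text
now [0.4594 0.168  0.2175] psi 162.7 w 0.0427 F [ 0.2  0.3 -0.7] t 31.3
T [-0.092, -0.956, -0.165] rot [0.001, 0.002, -0.002]
```

Call:
{"method": "carry_out", "body": {"increments": [{"translation":[-0.02,-0.22,-0.05],"rot":[0,0,0],"claw":0},{"translation":[-0.04,-0.44,-0.1],"rot":[0,0,0],"claw":0},{"translation":[-0.06,-0.66,-0.16],"rot":[0,0,0],"claw":0},{"translation":[-0.09,-0.88,-0.16],"rot":[0,0,0],"claw":0},{"translation":[-0.09,-0.95,-0.16],"rot":[0,0,0],"claw":0},{"translation":[-0.09,-0.95,-0.16],"rot":[0,0,0],"claw":0},{"translation":[-0.09,-0.95,-0.16],"rot":[0,0,0],"claw":0}]}}

```text
clock: 32.0
tool_pos: [0.4171, -0.019, 0.245]
orientation: [0.151, 0.989, 0.0, -0.002]
wrist_force: [-1.3, -0.1, -0.4]
grip_width: 0.0427
grip_force: 0.0
```

Run:
```python
from h import *
d=grab('top');W=cloud(d);cv2.imwrite('pics/t3.png',d['img'][...,::-1])
W2=cloud(grab('scene'));W=W.reshape(-1,3);W2=W2.reshape(-1,3)
for n,x,y,z0,z1,R in(('bottle',.603,.247,.118,.15,.035),('jar',.5695,.133,.075,.1,.04),('cup',.491,.28,.085,.11,.05),('mailer',.456,.1675,.056,.08,.052)):
  for w in(W,W2):
    q=w[(np.hypot(w[:,0]-x,w[:,1]-y)<R)&(w[:,2]>z0)&(w[:,2]<z1)]
    if len(q)<9: print(n,'few');continue
    rc=cv2.minAreaRect((q[:,:2]*1000).astype(np.float32));print(n,len(q),np.round(rc[0],1),np.round(rc[1],1),round(rc[2],1),'top',np.percentile(q[:,2],[50,95]).round(4))
```

```text
bottle 235 [599.5 246.4] [23.4 21.1] 6.6 top [0.1374 0.1399]
bottle 149 [602.5 247.7] [21.1 22.2] 78.3 top [0.1346 0.1376]
jar 528 [569.8 131.4] [39.4 39.2] 63.9 top [0.0847 0.0873]
jar 340 [572.6 132. ] [38.2 41.2] 30.8 top [0.083  0.0861]
cup 1467 [489.7 280.3] [62.8 64.6] 56.2 top [0.0971 0.0993]
cup 703 [492.9 280.6] [63.  64.9] 49.3 top [0.0939 0.0966]
mailer 997 [457.2 168.1] [29.6 86.4] 72.6 top [0.065  0.0675]
mailer 478 [457.9 169.5] [29.  89.1] 71.7 top [0.0631 0.0662]
```

View pics/t3.png

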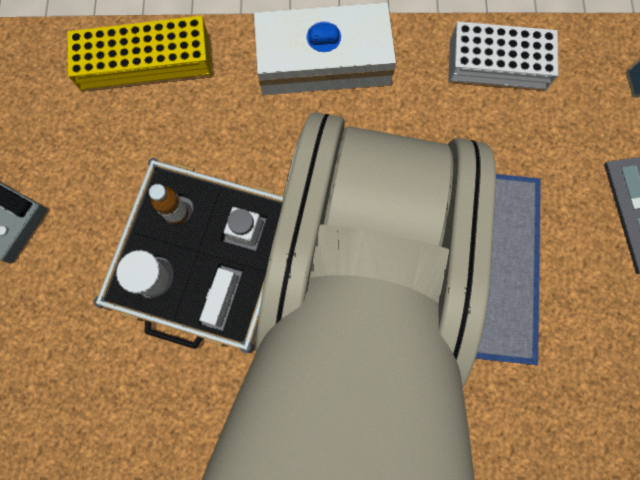

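All four stand upright in their cut-outs: bottle (165,200), jar (243,225), cup (142,274), mailer (220,297). Their tops sit about 18 mm higher than on the pad, as expected, and each is within about 4 mm of its hole's centre.

```bash
python3 -c "
from station import workorder
print(workorder.finish_job())"
```

```text
the job is handed in; nothing more can be done
None
```

The cup, bottle, jar and mailer are each set down upright on the bottom of their own cut-out within about 4 mm of centre, the rack was never touched (though the arm hid it in the final picture), and the job was handed in at about 32 s; no verdict came back.

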